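# Push the blank carrier home under the holder's spring clip

### The job

Load the brass carrier into the engraving holder without lifting it: press the clip's red bar down with one fingertip and hold it down while the other fingertip pushes the carrier by its raised lip along the channel, beneath the raised clip nose, fully home against the end stop. Then let the bar come up so that the nose clamps the carrier, and move clear. Leave the silver cuff, the tan stone and the loupe where they are.

Things in the scene. Friction and masses are not known exactly. Their poses are not given: they have to be found in the camera images.
- holder: Fixed engraving holder: dark base plate 170 (x) x 120 (y) x 8 mm with a channel, end stop and sprung rocker clip. Origin: on the bench, 2 mm right of the plate's centre. x = push direction towards the stop, y = left, z up. Channel centre y = +30 mm, floor z = 8, rail tops z = 13; nothing above z = 31 mm. The carrier is home when its origin is at x = +38 mm
- stop (a point): Middle of the end stop's face, holder x = +70, y = +30 mm, 14 mm above the bench (stop's top: 20 mm); the carrier's front edge ends against it
- carrier: Loose brass carrier, about 0.12 kg: flat plate 64 (x) x 36 (y) x 6 mm, a round copper blank let into its top, and a raised lip (36 wide, 6 thick, top 22 mm above the underside) at its near end, outer face at x = -32 mm. Starts in the channel short of the clip nose, x axis as the holder's, lip away from the stop. Origin: centre of the underside
- lip (a point): Middle of the carrier lip's outer (near, -x) face, 14 mm above the carrier's underside (22 mm above the bench); push here towards the holder's +x
- clip (a joint): Rocker clip, rad: 0 = bar up, nose down, channel blocked; 0.28 = bar fully down on its stop, nose up. The nose clears the carrier's plate above about 0.15 and rests on it at about 0.14. A spring returns it; fully down takes about 7 N. Hinge parallel to holder x at y = -5, z = 20 mm; red bar on its right (-y), nose on its left
- press_bar (a point): Centre of the top of the clip's red bar, 104 mm long (holder x -86 to +18) and 30 mm wide: a fingertip can slide along it while pressing. Up: leaning, 23 mm above the bench, y about -34 mm. Fully down: level, top 15 mm above the bench, y -50 to -20 mm; that is under the lip's top (30) and over the rails (13), so fingertips on bar and behind lip can be level
- clip_nose (a point): Underside centre of the clip's steel nose (10 x 14 mm), at holder x = +57, y = +30 mm; 10 mm above the bench when down
- silver_cuff: Hammered silver cuff bracelet, 54 x 59 x 22 mm, lying left of the holder; leave alone. Origin: centre of its underside
- agate_lump: Pinkish tan stone, 23 x 27 x 17 mm, right of the holder; leave alone. Origin: centre of its underside
- loupe_glass: Black hand magnifier, 42 x 87 x 9 mm, lying beyond the holder; leave alone. Origin: centre of its underside
Things that resemble listed ones, but are neither listed nor needed, are in the scene too. There is more than one size of the carrier; the one meant has the size given above.

How it is judged:
By the outcome, as a careful person would: the job done as asked, in the order asked, and still so for the second after the job is handed in, with the robot touching nothing.
It also fails if it takes over 42 s, if anything falls off the work surface, if the arm or the gripper's body presses on something with over 40 N, if the wrist force passes 120 N, or if a joint passes its speed limit or range.

### The arm

A 7-joint arm with a two-finger parallel gripper is mounted at the origin on a cart in front of the work surface, level with it; the furniture and walls round the work are solid. World frame = base frame: x ahead of the robot, y to its left, z up, the work surface at z = 0. Lengths are in mm, angles in rad, forces in N, time in s.
With the tool pointing down it reaches from about 425 to 975 mm from the base axis. Payload 16.7 kg.
Tool frame: the origin (TCP) lies midway between the tips of the shut fingers; the grasp point (between the pads) lies 19 mm behind it (robot.grasp_offset is the distance from the TCP to the grasp point, in mm); x points along the fingers, z is the direction in which the jaws open and shut, and the axes are right-handed (so a half turn about x gives the same grasp; the last joint's range is limited). The gripper opens to 85 mm and grips with 20 to 120 N. Pads are 22 mm wide; open, the fingers measure 114 mm over their backs; the gripper's body (76 mm by 85 mm) begins 54 mm behind the grasp point. The pads swing forward as they close: fully open they stand 13 mm farther back than shut.
Start: joints at [1.177, 0.426, 0.074, 1.606, -0.034, 1.111, -0.067], TCP at [162.91, -655.009, 231.302] pointing down, gripper open.
Joint ranges: [-2.85, 2.85], [-0.5, 2.14], [-1.23, 1.37], [0.21, 2.46], [-1.02, 4.16], [0.16, 2.05], [-2.73, 2.73]. Speed limits (rad/s): [1.89, 1.89, 2.39, 2.39, 3.01, 3.01, 3.01].

### API

Orientations are given as a unit quaternion [x, y, z, w].
In Python, from workcell import robot gives the robot as it stands.
- The arm moves only by the tool servo_tool, never from a script. Its argument "motion" is a list of rows, each an object with "delta_rot": the turn, a rotation vector about the tool's x, y, z in rad, a list of three; "linear": the shift along the tool's x, y, z in cm, a list of three; "hand": the closure in counts, from 0 (fully open) to 255 (shut). A call has 1 to 12 rows; each row is the pose to reach, as a shift and turn from the pose commanded when the call began, along the tool's axes at that moment; what a row does not reach only later rows make up. A row lasts 1/8 s, in which the tool goes at most 62.5 mm and 10.7 degrees, less where a joint would pass 70% of its speed; a pose out of reach is approached as far as the arm can. A call with a gripper value outside its range is refused whole. The fingers move at their own pace and stop on an object; "squeeze" is the grip in N (left out, the last holds). Time passes only in rows, so rows that repeat a pose let the fingers close. It gives the time, the measured TCP pose, the force and the opening at its end, in the units of the state.
- robot.observe(): the state, without advancing time (a new reading comes with each control period).
- robot.get_image(name): name is "scene" or "top" or "wrist"; returns the picture (400x640x3 uint8, red, green, blue); there is no depth.
- robot.get_calibration(name): a dict with "fx", "fy", "cx", "cy" (pixels), "R" (3x3) and "t" (3): a world point X has camera coordinates R X + t; the wrist camera has in their place "mount" (4x4, takes a point from camera to tool coordinates, whose origin is the TCP and whose axes are the tool frame's). Camera axes: x right, y down, z forward; pixel columns grow to the right and rows downward; lengths in mm; the calibration is good to about 2 mm. A picture is of the moment at which its call begins: read the wrist's pose just before it. get_calibration takes no time and is no camera call.
- robot.close_job(): hands the job in, once; it reports no verdict.
The state is a dict: "time_s": time; "joints": joint angles; "dq": joint speeds; "effort": joint torques, N m; "eef_pos": TCP position; "tcp_rot": TCP orientation; "wrist_force": force on the tool from outside, world axes, zero at the start; "ft_torque": the same for the moment, N m; "opening": opening from 0.0 (shut) to 1.0 (fully open).
Only numpy, scipy, OpenCV 4.12 (cv2) and the standard library are available. Lean on these libraries where they do the work, as an engineer would, in place of code of your own. Each camera call takes 0.05 s, during which the arm holds its last target.

## Working session

There is one attempt and no reset: what is moved stays moved. The work goes in short steps, Python scripts to look and compute and a tool call to move; the robot and the scene stay as the last step left them, time stands still between calls to the robot, and variables do not carry over. Pictures are saved under pics/ and viewed, and the job is handed in when it is done.

Besides the shell and the picture viewer there is one more tool, called after "Request:" as a command line: name --argument value ..., lists and objects as JSON in quotes. servo_tool: Moves the arm, as the interface text tells. Its arguments: {"type":"object","properties":{"motion":{"type":"array","items":{"type":"object","properties":{"delta_rot":{"type":"array","items":{"type":"number"}},"linear":{"type":"array","items":{"type":"number"}},"hand":{"type":"number"}}}},"squeeze":{"type":"number"}},"required":["motion"]}

```bash
mkdir -p pics; ls; python3 - <<'E'
from workcell import robot
import cv2
s=robot.observe();print(s)
for n in("scene","top","wrist"):
    cv2.imwrite(f"pics/{n}0.png",robot.get_image(n)[:,:,::-1]);print(n,robot.get_calibration(n))
E
```

```text
pics
{'time_s': 0.0, 'joints': array([ 1.17748297,  0.42671475,  0.07384714,  1.60662346, -0.03408372,
        1.11080189, -0.06710679]), 'dq': array([ 2.07243443e-03, -3.29035540e-05, -1.30041705e-03,  2.16747001e-03,
       -3.19876266e-04, -2.13543382e-04,  1.13401898e-03]), 'effort': array([-8.08421955e-04, -9.49832869e+01,  3.76055449e+00, -4.63527882e+01,
        1.92288891e-02,  1.01373252e-02,  4.22037078e-05]), 'eef_pos': array([ 162.81620572, -654.64013754,  230.61473674]), 'tcp_rot': array([ 0.43574433,  0.55746644, -0.43524489,  0.55670454]), 'wrist_force': array([-0.12733332, -0.10902416, -0.24568377]), 'ft_torque': array([ 0.0012976 , -0.00386732,  0.00069018]), 'opening': 0.9976975475502687}
scene {'fx': 488.0986721322596, 'fy': 488.0986721322596, 'cx': 317.862457918714, 'cy': 196.7770094076041, 'R': array([[-0.79479002, -0.60656341, -0.01973942],
       [-0.39848606,  0.54612243, -0.73685762],
       [ 0.45773101, -0.5777812 , -0.67575972]]), 't': array([458.76651623, 251.14771783, 795.62123067])}
top {'fx': 488.17364547945425, 'fy': 488.17364547945425, 'cx': 320.7965110140888, 'cy': 198.4868727187116, 'R': array([[-1.94761746e-02, -9.99801196e-01, -4.27177301e-03],
       [-9.81940873e-01,  1.99320851e-02, -1.88135149e-01],
       [ 1.88182892e-01,  5.30475520e-04, -9.82133859e-01]]), 't': array([ 56.52543802, 543.61193694, 818.69531658])}
wrist {'fx': 295.0787122010441, 'fy': 295.0787122010441, 'cx': 321.9500919244399, 'cy': 199.18003231720246, 'mount': array([[-9.22112929e-04, -3.01317827e-01,  9.53523317e-01,
        -1.43003462e+02],
       [ 5.03727035e-05, -9.53523736e-01, -3.01317910e-01,
         7.71216511e+01],
       [ 9.99999574e-01, -2.29817594e-04,  8.94434758e-04,
         8.72305865e-01],
       [ 0.00000000e+00,  0.00000000e+00,  0.00000000e+00,
         1.00000000e+00]])}
```

View pics/scene0.png

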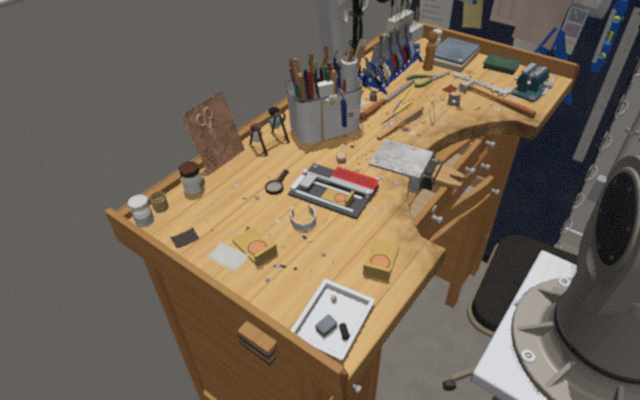

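View pics/top0.png

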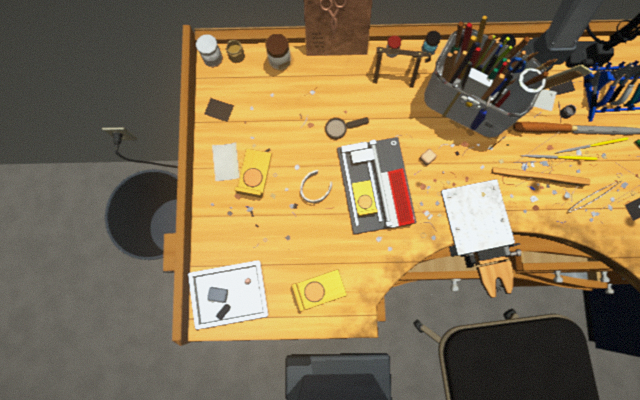

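View pics/wrist0.png

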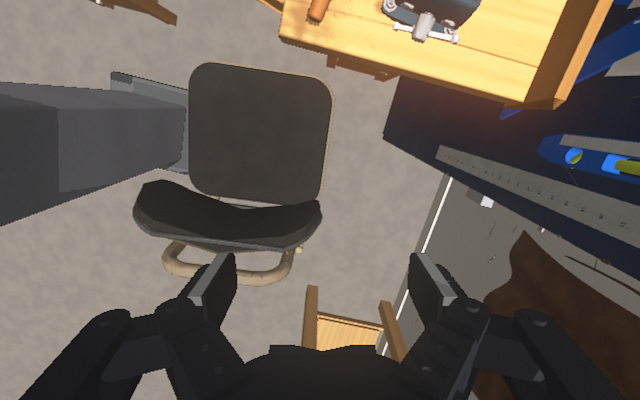

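Scene and top images show the holder at top ≈(375,185), with the carrier in its channel (≈(363,198)) and the red bar to its right (≈(400,197)). The two other carriers on the bench are decoys. The wrist camera sees only the floor. Next I'll zoom in and measure the plate corners.

```bash
cat > h.py <<'E'
import numpy as np,cv2
from workcell import robot
def ray(n,px):
    c=robot.get_calibration(n);d=np.array([(px[0]-c['cx'])/c['fx'],(px[1]-c['cy'])/c['fy'],1.])
    R=np.array(c['R']);return -R.T@c['t'],R.T@d
def onz(n,px,z):
    o,d=ray(n,px);return o+d*(z-o[2])/d[2]
def proj(n,X):
    c=robot.get_calibration(n);p=np.array(c['R'])@X+c['t'];return np.array([c['fx']*p[0]/p[2]+c['cx'],c['fy']*p[1]/p[2]+c['cy']])
E
python3 - <<'E'
from h import *
a=cv2.imread('pics/top0.png')
cv2.imwrite('pics/topz.png',cv2.resize(a[125:245,300:440],None,fx=5,fy=5,interpolation=cv2.INTER_CUBIC)) 
b=cv2.imread('pics/scene0.png')
cv2.imwrite('pics/scenez.png',cv2.resize(b[150:240,260:400],None,fx=5,fy=5,interpolation=cv2.INTER_CUBIC))
E
```

```text
(no output)
```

View pics/topz.png

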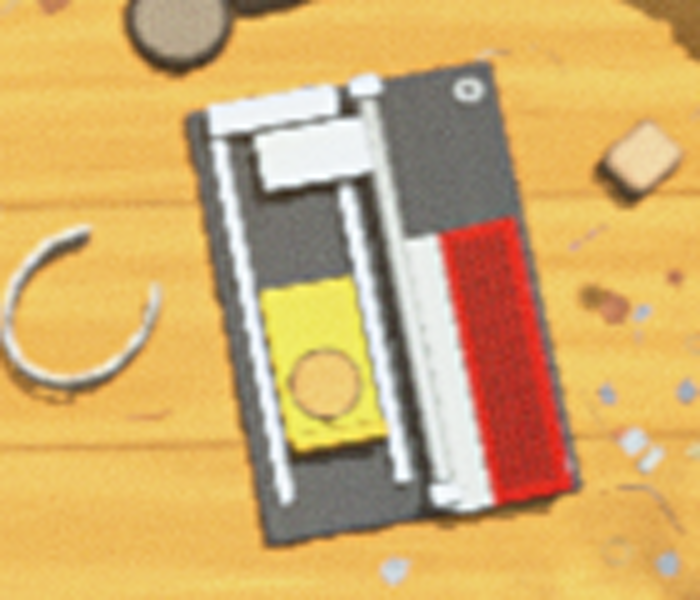

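View pics/scenez.png

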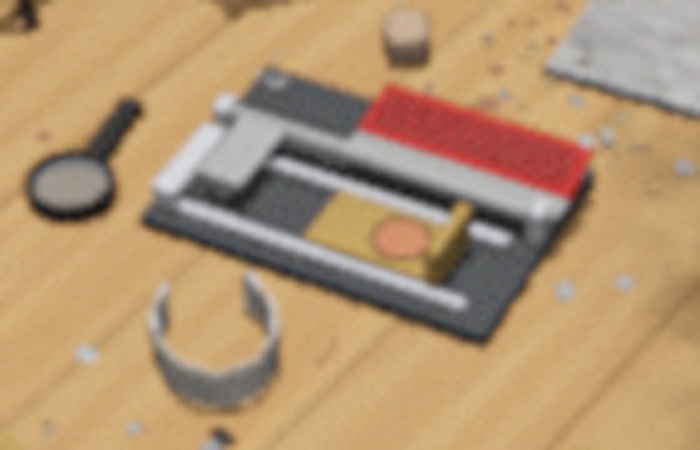

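The zoom shows plate corners at crop (188,112), (490,62), (268,545) and (580,488), the lip end of the carrier at (290–385, ~445), and the red bar corners.

```bash
python3 - <<'E'
from h import *
f=lambda u,v:(300+(u+.5)/5-.5,125+(v+.5)/5-.5)
P={k:onz('top',f(*p),8)[:2] for k,p in dict(fl=(188,112),fr=(490,62),nl=(268,545),nr=(580,488)).items()}
# scene check
g=lambda u,v:(260+(u+.5)/5-.5,150+(v+.5)/5-.5)
S={k:onz('scene',g(*p),8)[:2] for k,p in dict(fl=(147,215),fr=(268,67),nl=(487,340)).items()}
print(P,S)
# fit
H=np.array([[83,60],[83,-60],[-87,60],[-87,-60]],float)
for nm,D in(('top',P),('scene',S)):
    ks=[k for k in('fl','fr','nl','nr') if k in D]
    A=H[[('fl','fr','nl','nr').index(k) for k in ks]];B=np.array([D[k] for k in ks])
    a=A-A.mean(0);b=B-B.mean(0)
    th=np.arctan2((a[:,0]*b[:,1]-a[:,1]*b[:,0]).sum(),(a*b).sum())
    R=np.array([[np.cos(th),-np.sin(th)],[np.sin(th),np.cos(th)]]);t=B.mean(0)-R@A.mean(0)
    print(nm,th,t,'res',(B-A@R.T-t).round(1).tolist())
    # features -> holder
    if nm=='top':
        F=dict(cfl=((262,290),14),cfr=((350,276),14),liptl=((290,437),30),cnl=((298,453),30),cnr=((388,438),30),barfl=((440,234),23),barfr=((517,218),15),barnr=((577,486),15),barnl=((495,503),23),stopfl=((208,105),20),nose_r=((375,120),25))
        for k,(p,z) in F.items():
            print(k,(R.T@(onz('top',f(*p),z)[:2]-t)).round(1))
for p in [(0,0)]:pass
# agate, cuff, loupe
for k,p in dict(agate=(645,160),cuff=(80,310),loupe=(180,30)).items(): print(k,onz('top',f(*p),8).round())
E
```

```text
{'fl': array([652.61087708,  12.41092448]), 'fr': array([ 670.1407101 , -103.98074912]), 'nl': array([485.72667102, -12.85914287]), 'nr': array([ 504.64770143, -129.25723077])} {'fl': array([650.84371361,   8.84628023]), 'fr': array([ 671.69383343, -105.80549681]), 'nl': array([485.49477189, -15.06341179])}
top 0.15237648690057676 [580.25831621 -58.11797455] res [[-0.6, -1.4], [-1.3, 0.8], [0.6, -0.8], [1.3, 1.4]]
cfl [ 7.5 44.2]
cfr [ 7.1 10.7]
liptl [-51.5  45.8]
cnl [-57.8  44. ]
cnr [-58.   10.8]
barfl [ 15.2 -24.1]
barfr [ 18.1 -55.2]
barnr [-85.4 -56.4]
barnl [-87.2 -24. ]
stopfl [80.1 51.8]
nose_r [62.1 -8.4]
scene 0.15840952582388662 [579.82877168 -61.24449126] res [[-1.5, -2.3], [0.4, 1.6], [1.0, 0.7]]
agate [ 630. -161.    8.]
cuff [576.  55.   8.]
loupe [685.  15.   8.]
```

```bash
cat >> h.py <<'E'
from scipy.spatial.transform import Rotation as Ro
TH=0.155; T0=np.array([580.,-59.5,0])
Rh=Ro.from_euler('z',TH).as_matrix()
def h2w(p): return Rh@np.array(p,float)+T0
def w2h(p): return Rh.T@(np.array(p,float)-T0)
def st():
    s=robot.observe();R=Ro.from_quat(s['tcp_rot']).as_matrix();return s,s['eef_pos'],R
def delta(ph,sgn=None):
    s,p,R=st(); hx,hy=Rh[:,0],Rh[:,1]
    for sg in (1,-1):
        Rt=np.stack([[0,0,-1],-sg*hx,sg*hy],1)
        print('sg',sg,'rot',Ro.from_matrix(R.T@Rt).as_rotvec().round(3),end=' ')
    print('lin cm',(R.T@(h2w(ph)-p)/10).round(2),'t',s['time_s'],'holder pos',w2h(p).round(1),'F',(Rh.T@s['wrist_force']).round(1),'op',round(s['opening'],3))
E
python3 - <<'E'
from h import *
s,p,R=st();print(R.round(2));delta([-75,-3,120])
E
```

```text
[[-0.    0.97  0.24]
 [ 0.    0.24 -0.97]
 [-1.   -0.   -0.  ]]
sg 1 rot [-3.053e+00 -0.000e+00 -1.000e-03] sg -1 rot [ 0.089 -0.001  0.   ] lin cm [ 11.12  47.35 -48.05] t 0.15 holder pos [-504.  -523.7  230.8] F [0.4 0.3 0.1] op 1.004
```

Request:
servo_tool --motion '[{"linear": [0,4,-4],"delta_rot": [0,0,0],"hand": 100},{"linear": [0,8,-8],"delta_rot": [0,0,0],"hand": 100},{"linear": [0,12,-12],"delta_rot": [0.02,0,0],"hand": 100},{"linear": [0,16,-16],"delta_rot": [0.03,0,0],"hand": 100},{"linear": [0,20,-20],"delta_rot": [0.04,0,0],"hand": 100},{"linear": [0,24,-24],"delta_rot": [0.05,0,0],"hand": 100},{"linear": [0,28,-28],"delta_rot": [0.06,0,0],"hand": 100},{"linear": [0,32,-32],"delta_rot": [0.07,0,0],"hand": 100},{"linear": [0,36,-36],"delta_rot": [0.08,0,0],"hand": 100},{"linear": [0,40,-40],"delta_rot": [0.089,0,0],"hand": 100},{"linear": [0,44,-44],"delta_rot": [0.089,0,0],"hand": 100},{"linear": [0,47.3,-48],"delta_rot": [0.089,0,0],"hand": 100}]'

```text
time_s: 1.65
eef_pos: [506.9, -73.3, 231.4]
tcp_rot: [0.46, 0.537, -0.46, 0.537]
wrist_force: [0.6, -0.1, 0.1]
opening: 0.61
```

```bash
python3 - <<'E'
from h import *
delta([-75,-3,120])
s,p,R=st();np.savez('w1.npz',p=p,R=R)
cv2.imwrite('pics/w1.png',robot.get_image('wrist')[:,:,::-1])
E
```

```text
sg 1 rot [ 3.141 -0.     0.   ] sg -1 rot [-0. -0. -0.] lin cm [11.14 -0.06  0.07] t 1.65 holder pos [-74.4  -2.3 231.4] F [ 0.6 -0.2  0.1] op 0.61
```

View pics/w1.png

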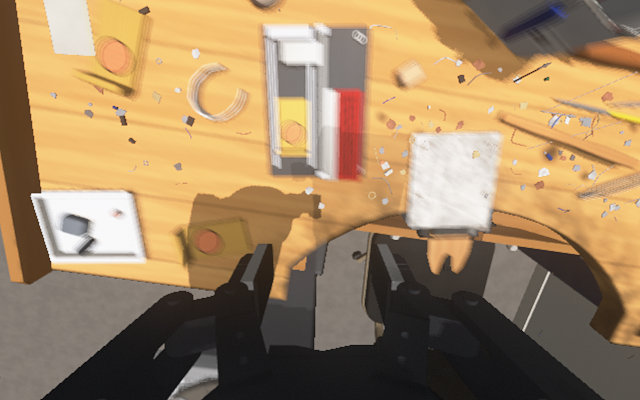

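The wrist view (slightly blurred by motion) shows the holder ahead at around (315,100), squarely aligned. The fingers are half open. I'll descend to z≈70 and look again.

Request:
servo_tool --motion '[{"linear": [5,0,0],"delta_rot": [0,0,0],"hand": 100},{"linear": [10,0,0],"delta_rot": [0,0,0],"hand": 100},{"linear": [14,0,0],"delta_rot": [0,0,0],"hand": 100},{"linear": [16,0,0],"delta_rot": [0,0,0],"hand": 100},{"linear": [16,0,0],"delta_rot": [0,0,0],"hand": 100},{"linear": [16,0,0],"delta_rot": [0,0,0],"hand": 100}]'

```text
time_s: 2.45
eef_pos: [506.6, -75.1, 72.2]
tcp_rot: [0.46, 0.537, -0.46, 0.537]
wrist_force: [-0.6, -0.3, 0.7]
opening: 0.607
```

```bash
python3 - <<'E'
from h import *
delta([-75,-3,50])
for n in('wrist','scene','top'):
    a=robot.get_image(n)[:,:,::-1]
    if n=='scene': a=cv2.resize(a[110:240,240:430],None,fx=4,fy=4,interpolation=cv2.INTER_CUBIC)
    if n=='top': a=cv2.resize(a[125:275,300:460],None,fx=4,fy=4,interpolation=cv2.INTER_CUBIC)
    cv2.imwrite(f'pics/{n}2.png',a)
E
```

```text
sg 1 rot [ 3.141e+00 -1.000e-03 -0.000e+00] sg -1 rot [-0.     0.    -0.001] lin cm [ 2.22 -0.01 -0.1 ] t 2.45 holder pos [-75.   -4.   72.2] F [-0.7 -0.2  0.7] op 0.607
```

View pics/wrist2.png

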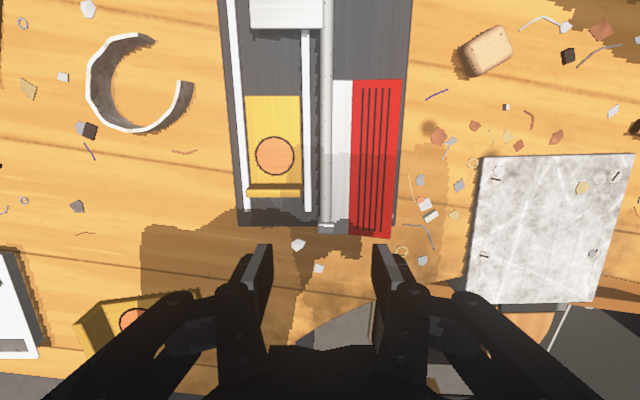

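View pics/scene2.png

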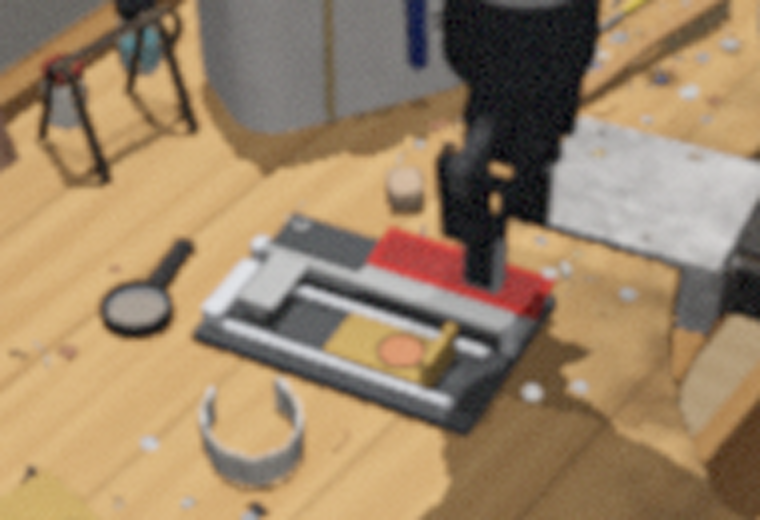

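View pics/top2.png

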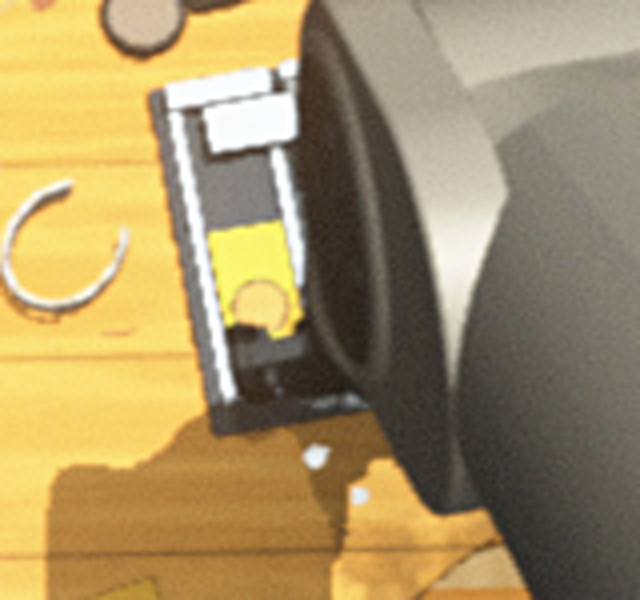

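```bash
python3 - <<'E'
from h import *
s,p,R=st();c=robot.get_calibration('wrist');M=np.array(c['mount'])
def rt(px):
    d=np.array([(px[0]-c['cx'])/c['fx'],(px[1]-c['cy'])/c['fy'],1.]);return M[:3,3],M[:3,:3]@d
def wz(px,z):
    o,d=rt(px);o=R@o+p;d=R@d;return w2h(o+d*(z-o[2])/d[2]).round(1)
for k,px,z in [('lipnearL',(247,197),30),('lipnearR',(301,197),30),('frontL',(245,96),14),('frontR',(300,96),14),('plateNL',(238,227),8),('plateFR?',(411,0),8),('barfarR',(402,80),15),('barfarL',(350,80),23),('barNR',(390,238),15),('barNL',(346,233),23),('noseNearL',(251,28),20),('noseR',(323,28),20)]: print(k,wz(px,z))
for px in [(257,245),(272,247),(371,247),(385,245)]:
    o,d=rt(px)
    for y in(11,-11): print(px,y,(o+d*(y-o[1])/d[1]).round(1))
E
```

```text
lipnearL [-54.6  44.   30. ]
lipnearR [-54.7   8.5  30. ]
frontL [ 8.6 44.3 14. ]
frontR [ 8.6  8.9 14. ]
plateNL [-85.2  58.5   8. ]
plateFR? [ 63.9 -59.5   8. ]
barfarR [ 18.  -55.9  15. ]
barfarL [ 17.4 -22.3  23. ]
barNR [-91.2 -55.8  15. ]
barNL [-83.5 -22.3  23. ]
noseNearL [46.1 36.4 20. ]
noseR [46.1 -5.9 20. ]
(257, 245) 11 [ -9.4  11.  -31.4]
(257, 245) -11 [ 35.  -11.  -42.2]
(272, 247) 11 [-11.6  11.  -23.6]
(272, 247) -11 [ 32.1 -11.  -31.7]
(371, 247) 11 [-11.6  11.   25.1]
(371, 247) -11 [ 32.1 -11.   33.2]
(385, 245) 11 [-9.4 11.  32.5]
(385, 245) -11 [ 35. -11.  43.]
```

```bash
sed -i 's/T0=np.array(.*/T0=np.array([580.4,-62.,0])/' h.py; python3 - <<'E'
from h import *
delta([-73,-3,30])
E
```

```text
sg 1 rot [ 3.141e+00 -2.000e-03 -1.000e-03] sg -1 rot [-0.     0.    -0.002] lin cm [4.23 0.18 0.13] t 2.6 holder pos [-74.9  -1.6  72.3] F [-0.2  0.5  0.9] op 0.606
```

Request:
servo_tool --motion '[{"linear": [2,0.2,0.1],"delta_rot": [0,0,0],"hand": 85},{"linear": [4,0.2,0.1],"delta_rot": [0,0,0],"hand": 85},{"linear": [4.2,0.2,0.1],"delta_rot": [0,0,0],"hand": 85},{"linear": [4.2,0.2,0.1],"delta_rot": [0,0,0],"hand": 85},{"linear": [4.2,0.2,0.1],"delta_rot": [0,0,0],"hand": 85}]'

```text
time_s: 3.22
eef_pos: [508.8, -75.8, 30.2]
tcp_rot: [0.46, 0.537, -0.46, 0.538]
wrist_force: [-0.3, -0.0, -0.1]
opening: 0.665
```

```bash
python3 - <<'E'
from h import *
delta([-73,-3,20])
for n in('wrist','scene'):
    a=robot.get_image(n)[:,:,::-1]
    if n=='scene': a=cv2.resize(a[130:230,270:400],None,fx=5,fy=5,interpolation=cv2.INTER_CUBIC)
    cv2.imwrite(f'pics/{n}3.png',a)
E
```

```text
sg 1 rot [ 3.141e+00 -2.000e-03 -1.000e-03] sg -1 rot [-0.     0.    -0.001] lin cm [ 1.02 -0.01  0.05] t 3.225 holder pos [-72.9  -2.5  30.2] F [-0.3  0.  -0.1] op 0.665
```

View pics/wrist3.png

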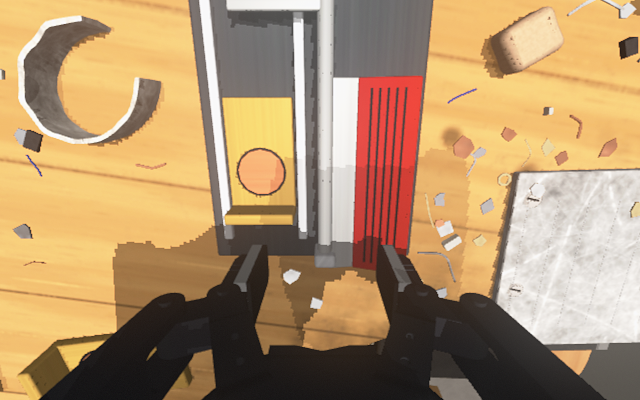

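View pics/scene3.png

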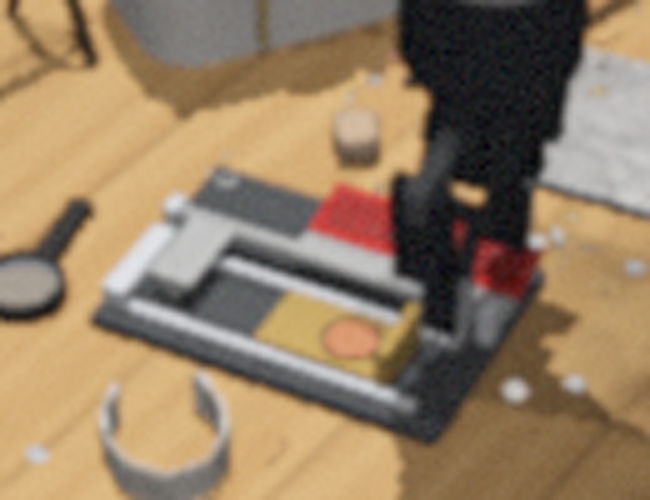

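The wrist view has the left finger (≈(255,250)) behind the lip and the right finger over the red bar's near end. The scene view agrees, with the finger clear behind the lip. I'll lower gently onto the bar.

Request:
servo_tool --motion '[{"linear": [0.6,0,0],"delta_rot": [0,0,0],"hand": 85},{"linear": [1.2,0,0],"delta_rot": [0,0,0],"hand": 85},{"linear": [1.2,0,0],"delta_rot": [0,0,0],"hand": 85},{"linear": [1.2,0,0],"delta_rot": [0,0,0],"hand": 85}]'

```text
time_s: 3.82
eef_pos: [508.2, -75.8, 17.3]
tcp_rot: [0.46, 0.537, -0.46, 0.537]
wrist_force: [0.6, -0.7, 2.4]
opening: 0.67
```

Request:
servo_tool --motion '[{"linear": [0.2,0,0],"delta_rot": [0,0,0],"hand": 85},{"linear": [0.4,0,0],"delta_rot": [0,0,0],"hand": 85},{"linear": [0.4,0,0],"delta_rot": [0,0,0],"hand": 85},{"linear": [0.4,0,0],"delta_rot": [0,0,0],"hand": 85}]'

```text
time_s: 4.32
eef_pos: [508.2, -75.8, 13.4]
tcp_rot: [0.46, 0.537, -0.46, 0.537]
wrist_force: [-0.8, -1.3, 5.0]
opening: 0.668
```

Request:
servo_tool --motion '[{"linear": [0.2,0,0],"delta_rot": [0,0,0],"hand": 85},{"linear": [0.4,0,0],"delta_rot": [0,0,0],"hand": 85},{"linear": [0.4,0,0],"delta_rot": [0,0,0],"hand": 85},{"linear": [0.4,0,0],"delta_rot": [0,0,0],"hand": 85}]'

```text
time_s: 4.82
eef_pos: [508.3, -75.6, 9.9]
tcp_rot: [0.46, 0.537, -0.46, 0.537]
wrist_force: [-5.0, 1.1, 19.5]
opening: 0.665
```

```bash
python3 - <<'E'
from h import *
delta([-8,-3,9.5])
for n in('wrist','scene'):
    a=robot.get_image(n)[:,:,::-1]
    if n=='scene': a=cv2.resize(a[130:230,270:400],None,fx=5,fy=5,interpolation=cv2.INTER_CUBIC)
    cv2.imwrite(f'pics/{n}4.png',a)
E
```

```text
sg 1 rot [ 3.141 -0.    -0.   ] sg -1 rot [-0.  0. -0.] lin cm [0.04 6.54 0.07] t 4.825 holder pos [-73.4  -2.3   9.9] F [-4.7  1.8 19.5] op 0.665
```

View pics/wrist4.png

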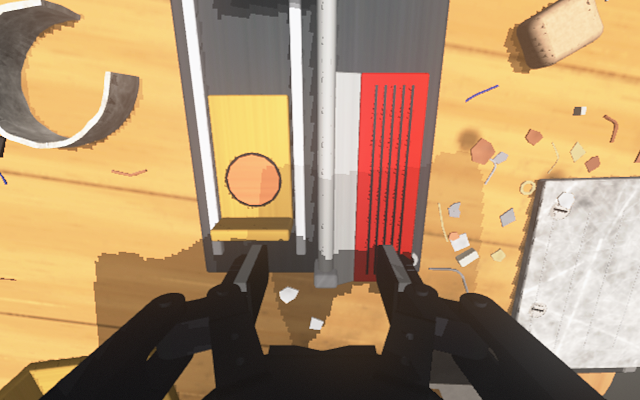

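View pics/scene4.png

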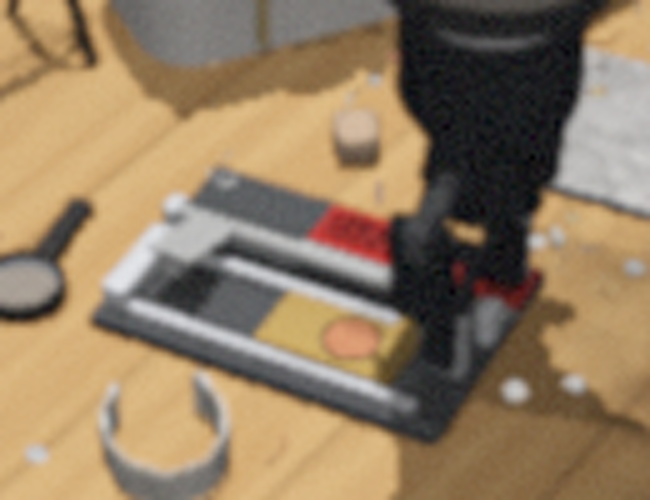

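The nose is now up and the bar is level; in the scene view the lip finger stands behind the lip. Force is about 19 N down on the bar's stop. Next, push along +x.

Request:
servo_tool --motion '[{"linear": [0,0.3,0],"delta_rot": [0,0,0],"hand": 85},{"linear": [0,0.6,0],"delta_rot": [0,0,0],"hand": 85},{"linear": [0,0.9,0],"delta_rot": [0,0,0],"hand": 85},{"linear": [0,1.2,0],"delta_rot": [0,0,0],"hand": 85},{"linear": [0,1.5,0],"delta_rot": [0,0,0],"hand": 85},{"linear": [0,1.8,0],"delta_rot": [0,0,0],"hand": 85},{"linear": [0,2.1,0],"delta_rot": [0,0,0],"hand": 85},{"linear": [0,2.4,0],"delta_rot": [0,0,0],"hand": 85}]'

```text
time_s: 5.92
eef_pos: [529.6, -72.8, 9.6]
tcp_rot: [0.459, 0.538, -0.462, 0.536]
wrist_force: [-16.7, -3.4, 31.1]
opening: 0.669
```

```bash
python3 - <<'E'
from h import *
delta([-5,-3,9.5])
for n in('wrist','scene'):
    a=robot.get_image(n)[:,:,::-1]
    if n=='scene': a=cv2.resize(a[130:230,270:400],None,fx=5,fy=5,interpolation=cv2.INTER_CUBIC)
    cv2.imwrite(f'pics/{n}5.png',a)
E
```

```text
sg 1 rot [ 3.14e+00  7.00e-03 -1.00e-03] sg -1 rot [-0.001  0.001  0.005] lin cm [-0.01  4.69  0.01] t 5.925 holder pos [-51.9  -2.9   9.6] F [-17.   -0.8  31.1] op 0.669
```

View pics/wrist5.png

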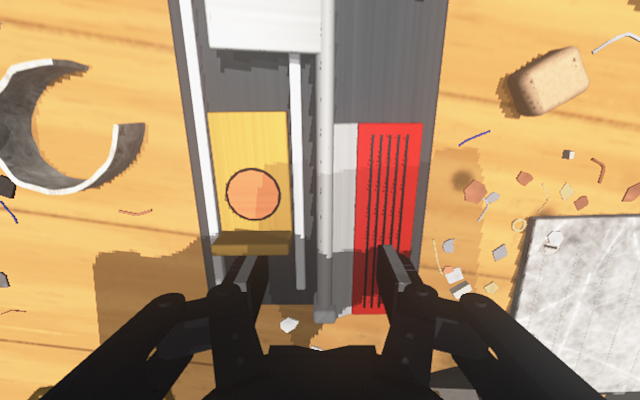

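View pics/scene5.png

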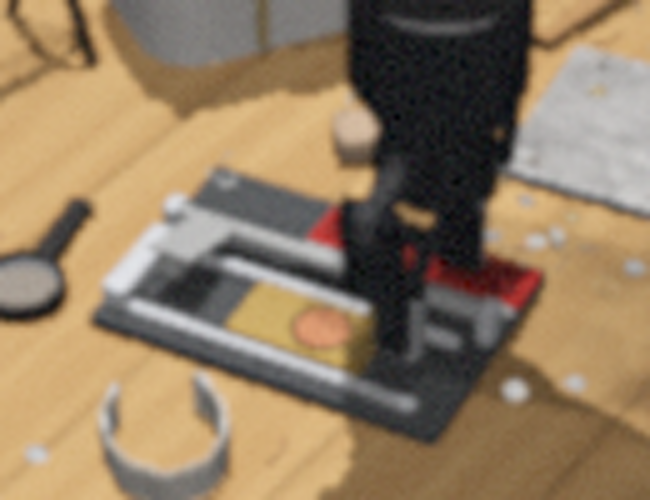

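The carrier is sliding straight under the fingertip and the nose is still up. I'll ease the downward force slightly and continue.

Request:
servo_tool --motion '[{"linear": [-0.05,0.3,0],"delta_rot": [0,0,0],"hand": 85},{"linear": [-0.05,0.6,0],"delta_rot": [0,0,0],"hand": 85},{"linear": [-0.05,0.9,0],"delta_rot": [0,0,0],"hand": 85},{"linear": [-0.05,1.2,0],"delta_rot": [0,0,0],"hand": 85},{"linear": [-0.05,1.5,0],"delta_rot": [0,0,0],"hand": 85},{"linear": [-0.05,1.8,0],"delta_rot": [0,0,0],"hand": 85},{"linear": [-0.05,2.1,0],"delta_rot": [0,0,0],"hand": 85},{"linear": [-0.05,2.4,0],"delta_rot": [0,0,0],"hand": 85}]'

```text
time_s: 7.02
eef_pos: [553.9, -68.9, 10.0]
tcp_rot: [0.459, 0.538, -0.461, 0.536]
wrist_force: [-15.2, -3.5, 23.4]
opening: 0.667
```

```bash
python3 - <<'E'
from h import *
delta([-5,-3,9.5])
for n in('wrist','scene'):
    a=robot.get_image(n)[:,:,::-1]
    if n=='scene': a=cv2.resize(a[130:230,270:400],None,fx=5,fy=5,interpolation=cv2.INTER_CUBIC)
    cv2.imwrite(f'pics/{n}6.png',a)
E
```

```text
sg 1 rot [ 3.14e+00  5.00e-03 -1.00e-03] sg -1 rot [-0.001  0.     0.003] lin cm [0.04 2.22 0.02] t 7.025 holder pos [-27.2  -2.8  10. ] F [-15.5  -1.1  23.4] op 0.667
```

View pics/scene6.png

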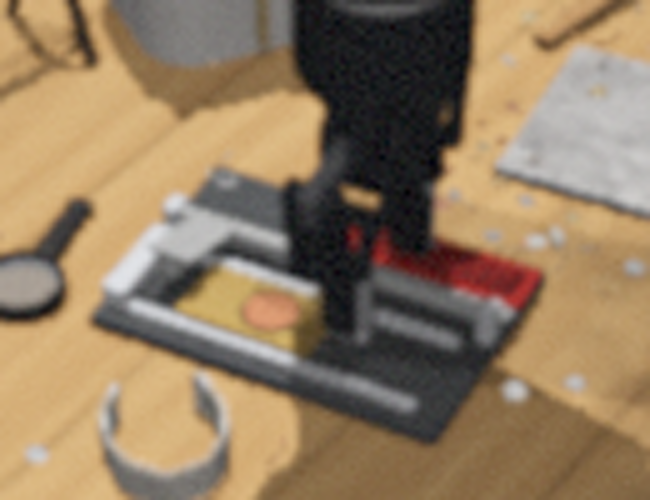

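View pics/wrist6.png

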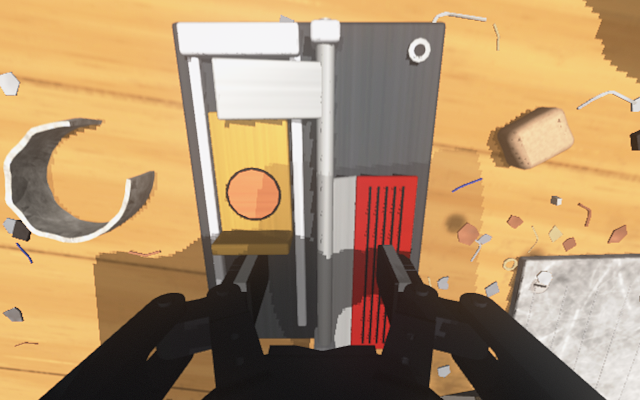

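The carrier's front edge is just passing under the nose (wrist ≈(250,118)). About 22 mm remain.

Request:
servo_tool --motion '[{"linear": [0,0.3,0],"delta_rot": [0,0,0],"hand": 85},{"linear": [0,0.6,0],"delta_rot": [0,0,0],"hand": 85},{"linear": [0,0.9,0],"delta_rot": [0,0,0],"hand": 85},{"linear": [0,1.2,0],"delta_rot": [0,0,0],"hand": 85},{"linear": [0,1.4,0],"delta_rot": [0,0,0],"hand": 85},{"linear": [0,1.6,0],"delta_rot": [0,0,0],"hand": 85},{"linear": [0,1.7,0],"delta_rot": [0,0,0],"hand": 85}]'

```text
time_s: 8.0
eef_pos: [567.2, -67.0, 9.5]
tcp_rot: [0.458, 0.539, -0.463, 0.535]
wrist_force: [-35.5, -3.5, 40.9]
opening: 0.67
```

Request:
servo_tool --motion '[{"linear": [0,0.1,0],"delta_rot": [0,0,0],"hand": 85},{"linear": [0,0.2,0],"delta_rot": [0,0,0],"hand": 85},{"linear": [0,0.3,0],"delta_rot": [0,0,0],"hand": 85}]'

```text
time_s: 8.38
eef_pos: [572.6, -66.2, 9.9]
tcp_rot: [0.459, 0.538, -0.462, 0.536]
wrist_force: [-22.5, -3.9, 29.7]
opening: 0.663
```

```bash
python3 - <<'E'
from h import *
delta([-5,-3,9.9])
for n in('wrist','scene'):
    a=robot.get_image(n)[:,:,::-1]
    if n=='scene': a=cv2.resize(a[130:230,270:400],None,fx=5,fy=5,interpolation=cv2.INTER_CUBIC)
    cv2.imwrite(f'pics/{n}7.png',a)
E
```

```text
sg 1 rot [ 3.14e+00  8.00e-03 -1.00e-03] sg -1 rot [-0.002  0.001  0.005] lin cm [-0.01  0.34  0.  ] t 8.375 holder pos [-8.4 -3.   9.9] F [-22.8  -0.4  29.7] op 0.663
```

View pics/scene7.png

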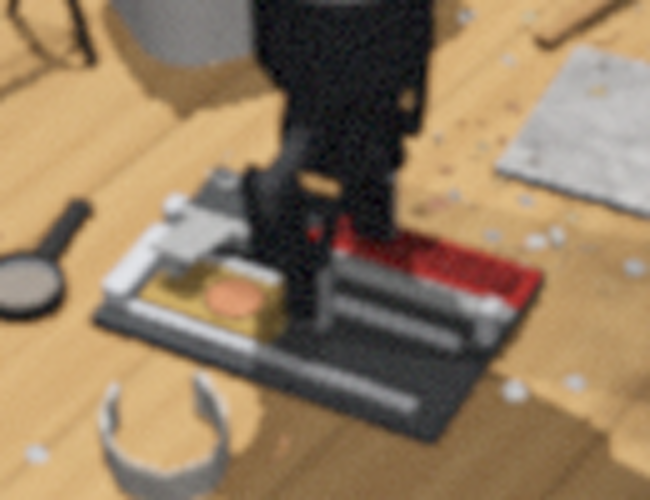

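View pics/wrist7.png

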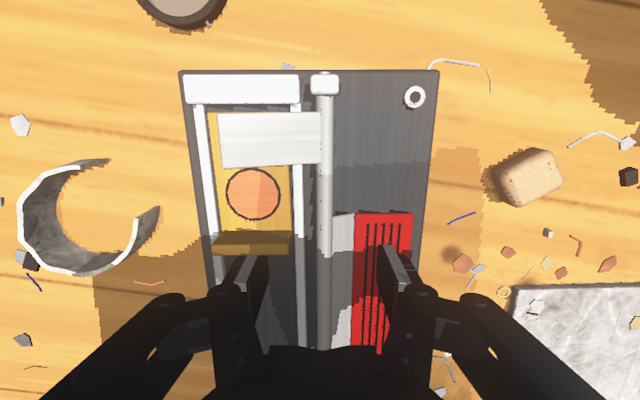

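The front edge is beyond the nose but still a few mm short of the stop (wrist: gap between front edge y≈113 and stop bottom y≈103). Keep nudging while watching the force.

Request:
servo_tool --motion '[{"linear": [-0.03,0.1,0],"delta_rot": [0,0,0],"hand": 85},{"linear": [-0.03,0.2,0],"delta_rot": [0,0,0],"hand": 85},{"linear": [-0.03,0.3,0],"delta_rot": [0,0,0],"hand": 85}]'

```text
time_s: 8.85
eef_pos: [575.7, -65.6, 10.1]
tcp_rot: [0.459, 0.538, -0.462, 0.536]
wrist_force: [-22.6, -4.2, 27.8]
opening: 0.665
```

Request:
servo_tool --motion '[{"linear": [0,0.1,0],"delta_rot": [0,0,0],"hand": 85},{"linear": [0,0.2,0],"delta_rot": [0,0,0],"hand": 85}]'

```text
time_s: 9.1
eef_pos: [575.8, -65.6, 10.0]
tcp_rot: [0.458, 0.539, -0.463, 0.535]
wrist_force: [-33.4, -4.6, 40.9]
opening: 0.667
```

```bash
python3 - <<'E'
from h import *
delta([-5,-3,9.9])
a=robot.get_image('wrist')[:,:,::-1]
cv2.imwrite('pics/wrist8.png',cv2.resize(a[50:280,150:450],None,fx=2.6,fy=2.6,interpolation=cv2.INTER_CUBIC))
E
```

```text
sg 1 rot [ 3.141e+00  1.400e-02 -1.000e-03] sg -1 rot [-0.001  0.001  0.009] lin cm [0.01 0.01 0.01] t 9.1 holder pos [-5.1 -2.9 10. ] F [-33.7   0.6  40.9] op 0.667
```

View pics/wrist8.png

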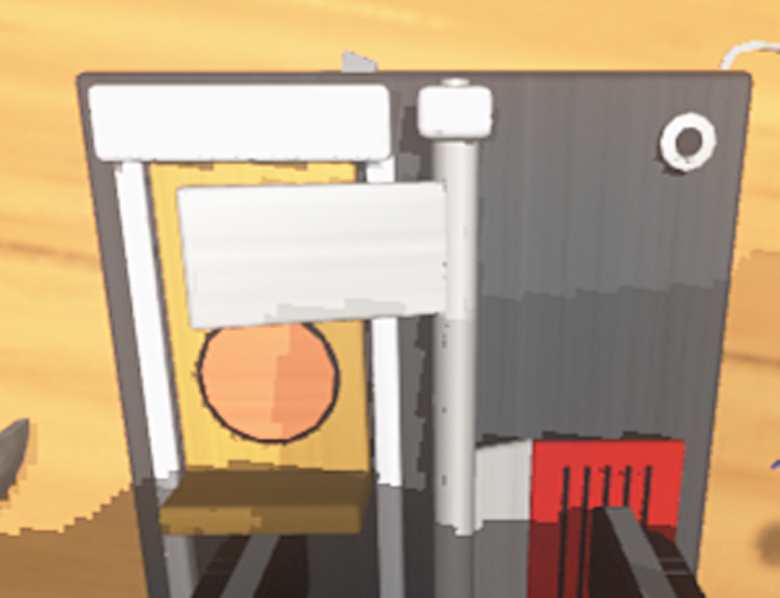

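Carrier front now meets the stop face (crop y≈160), and TCP x = −5 as predicted for home. I'll do one more nudge to confirm it is seated: force should rise with no travel.

Request:
servo_tool --motion '[{"linear": [-0.03,0.1,0],"delta_rot": [0,0,0],"hand": 85},{"linear": [-0.03,0.2,0],"delta_rot": [0,0,0],"hand": 85},{"linear": [-0.03,0.2,0],"delta_rot": [0,0,0],"hand": 85}]'

```text
time_s: 9.52
eef_pos: [575.8, -65.6, 9.9]
tcp_rot: [0.457, 0.54, -0.464, 0.534]
wrist_force: [-39.1, -4.1, 42.7]
opening: 0.668
```

Request:
servo_tool --motion '[{"linear": [-0.05,0.1,0],"delta_rot": [0,0,0],"hand": 85},{"linear": [-0.08,0.15,0],"delta_rot": [0,0,0],"hand": 85},{"linear": [-0.08,0.15,0],"delta_rot": [0,0,0],"hand": 85}]'

```text
time_s: 9.9
eef_pos: [575.9, -65.6, 10.0]
tcp_rot: [0.456, 0.54, -0.464, 0.534]
wrist_force: [-42.6, -5.7, 38.9]
opening: 0.666
```

```bash
python3 - <<'E'
from h import *
delta([-5,-3,9.9])
for n in('wrist','scene','top'):
    a=robot.get_image(n)[:,:,::-1]
    if n=='scene': a=cv2.resize(a[150:220,270:360],None,fx=8,fy=8,interpolation=cv2.INTER_CUBIC)
    if n=='wrist':
        s,p,R=st();c=robot.get_calibration('wrist');M=np.array(c['mount'])
        cv2.imwrite('pics/w9raw.png',a);np.savez('w9.npz',p=p,R=R);a=cv2.resize(a[70:140,170:320],None,fx=5,fy=5,interpolation=cv2.INTER_CUBIC)
    if n=='top': a=cv2.resize(a[130:200,320:400],None,fx=8,fy=8,interpolation=cv2.INTER_CUBIC)
    cv2.imwrite(f'pics/{n}9.png',a)
E
```

```text
sg 1 rot [ 3.14e+00  2.40e-02 -1.00e-03] sg -1 rot [-0.001  0.     0.015] lin cm [0.01 0.   0.01] t 9.9 holder pos [-5.  -2.9 10. ] F [-43.    1.   38.9] op 0.666
```

View pics/wrist9.png

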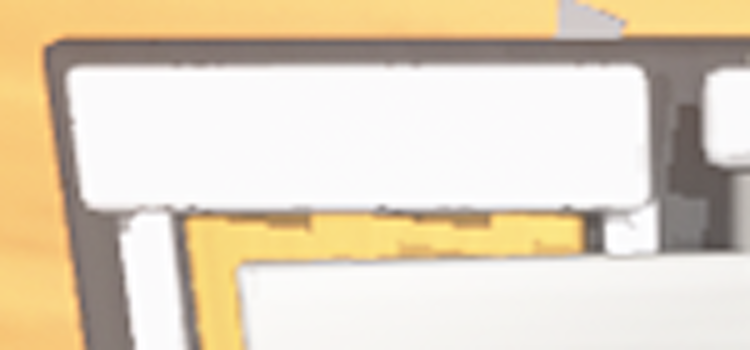

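View pics/scene9.png

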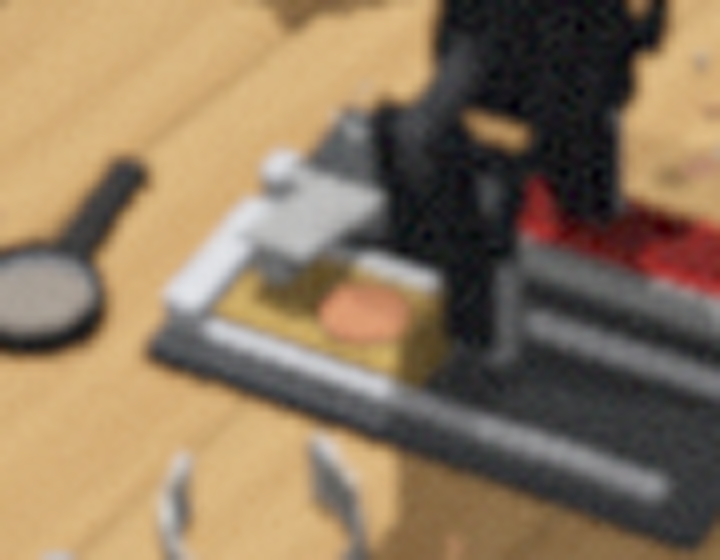

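Carrier is flush with the stop: no gap in the wrist crop at y≈212, and no travel under about 43 N. Now I'll relax the push with the bar still held, then rise straight up.

Request:
servo_tool --motion '[{"linear": [0,-0.3,0],"delta_rot": [0,0,0],"hand": 85},{"linear": [0,-0.6,0],"delta_rot": [0,0,0],"hand": 85},{"linear": [0,-0.9,0],"delta_rot": [0,0,0],"hand": 85},{"linear": [0,-0.9,0],"delta_rot": [0,0,0],"hand": 85}]'

```text
time_s: 10.55
eef_pos: [575.2, -65.5, 11.4]
tcp_rot: [0.46, 0.537, -0.46, 0.537]
wrist_force: [-0.2, -1.0, 5.0]
opening: 0.666
```

```bash
python3 - <<'E'
from h import *
delta([-7,-3,40])
E
```

```text
sg 1 rot [ 3.141e+00 -1.000e-03 -0.000e+00] sg -1 rot [-0.     0.    -0.001] lin cm [-2.86 -0.13  0.03] t 10.55 holder pos [-5.7 -2.7 11.4] F [-0.4 -0.9  5. ] op 0.666
```

Request:
servo_tool --motion '[{"linear": [-0.2,-0.1,0],"delta_rot": [0,0,0],"hand": 85},{"linear": [-0.4,-0.2,0],"delta_rot": [0,0,0],"hand": 85},{"linear": [-0.7,-0.2,0],"delta_rot": [0,0,0],"hand": 85},{"linear": [-1.2,-0.2,0],"delta_rot": [0,0,0],"hand": 85},{"linear": [-2,-0.2,0],"delta_rot": [0,0,0],"hand": 85},{"linear": [-4,-0.2,0],"delta_rot": [0,0,0],"hand": 85},{"linear": [-8,-0.2,0],"delta_rot": [0,0,0],"hand": 85},{"linear": [-12,-2,0],"delta_rot": [0,0,0],"hand": 85},{"linear": [-16,-6,0],"delta_rot": [0,0,0],"hand": 85},{"linear": [-18,-10,0],"delta_rot": [0,0,0],"hand": 85},{"linear": [-18,-12,2],"delta_rot": [0,0,0],"hand": 85},{"linear": [-18,-12,2],"delta_rot": [0,0,0],"hand": 85}]'

```text
time_s: 12.05
eef_pos: [458.5, -105.1, 192.8]
tcp_rot: [0.461, 0.536, -0.46, 0.537]
wrist_force: [0.5, 0.1, 0.4]
opening: 0.667
```

Request:
servo_tool --motion '[{"linear": [0,0,4],"delta_rot": [0,0,0],"hand": 85},{"linear": [0,0,9],"delta_rot": [0,0,0],"hand": 85},{"linear": [0,0,14],"delta_rot": [0,0,0],"hand": 85},{"linear": [0,0,18],"delta_rot": [0,0,0],"hand": 85},{"linear": [0,0,18],"delta_rot": [0,0,0],"hand": 85},{"linear": [0,0,18],"delta_rot": [0,0,0],"hand": 85}]'

```text
time_s: 12.8
eef_pos: [487.6, -280.5, 191.4]
tcp_rot: [0.46, 0.537, -0.459, 0.537]
wrist_force: [-0.5, -0.6, 0.4]
opening: 0.667
```

```bash
python3 - <<'E'
from h import *
delta([-7,-3,40])
for n in('scene','top'):
    a=robot.get_image(n)[:,:,::-1]; cv2.imwrite(f'pics/{n}10raw.png',a)
    a=a[140:235,260:400] if n=='scene' else a[125:245,300:440]
    cv2.imwrite(f'pics/{n}10.png',cv2.resize(a,None,fx=5,fy=5,interpolation=cv2.INTER_CUBIC))
E
```

```text
sg 1 rot [-3.141e+00  0.000e+00 -1.000e-03] sg -1 rot [ 0.    -0.001 -0.   ] lin cm [ 15.16  11.85 -19.84] t 12.8 holder pos [-125.4 -201.6  191.4] F [-0.6 -0.5  0.4] op 0.667
```

View pics/scene10.png

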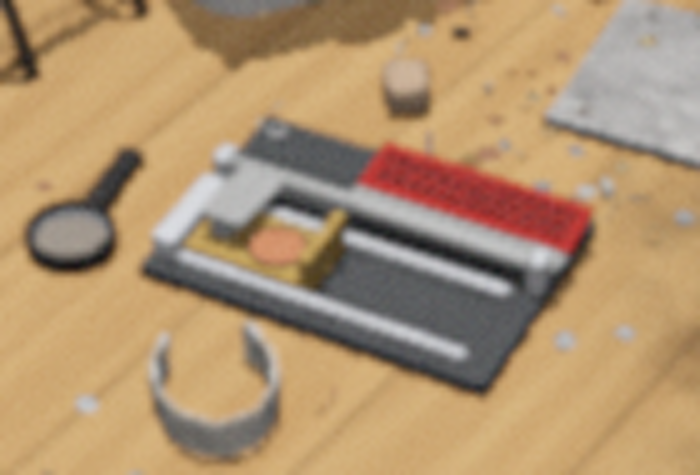

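View pics/top10.png

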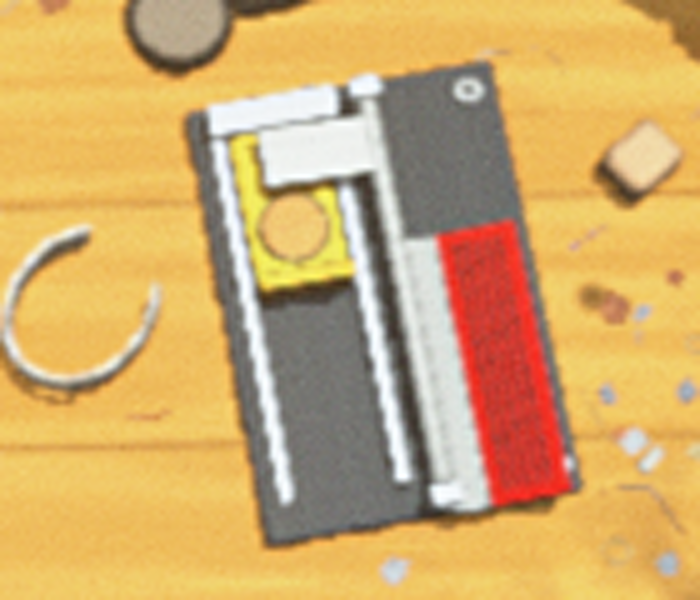

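```bash
python3 - <<'E'
from h import *
f=lambda u,v:(300+(u+.5)/5-.5,125+(v+.5)/5-.5)
for k,p,z in [('lipL',(263,292),30),('lipR',(353,276),30),('lipLbefore',(298,453),30),('fl',(231,138),14),('stopL',(212,135),20),('stopR',(342,116),20),('blank',(294,227),14),('blank before',(325,383),14)]:
    print(k,w2h(onz('top',f(*p),z)).round(1))
a=cv2.imread('pics/top10raw.png');cv2.imwrite('pics/t11.png',cv2.resize(a[138:195,335:385],None,fx=12,fy=10,interpolation=cv2.INTER_NEAREST))
b=cv2.imread('pics/topz.png')
E
```

```text
lipL [ 3.9 49.4 30. ]
lipR [ 4.  15.7 30. ]
lipLbefore [-57.2  48.   30. ]
fl [68.1 48.7 14. ]
stopL [68.9 56.1 20. ]
stopR [67.6  6.5 20. ]
blank [29.8 31.7 14. ]
blank before [-30.8  31.6  14. ]
```

View pics/t11.png

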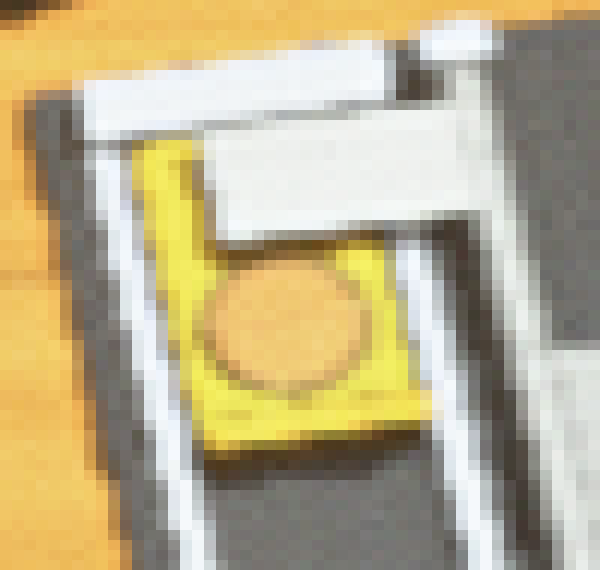

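```bash
python3 - <<'E'
from workcell import robot
print(robot.close_job())
E
```

```text
the job is handed in; nothing more can be done
None
```

The brass carrier is home against the end stop with the clip nose down on it. I handed the job in at about 13 s, with the arm clear and touching nothing.

- **What I did:** I pressed the red bar down with one fingertip and held it. With the other I pushed the carrier about 61 mm by its lip, under the raised nose, to the stop. I then eased the push, let the bar come up and withdrew.
- **Seating:** under about 43 N of total resistance along the push direction, including drag on the bar, the carrier did not move further. The close-up showed no gap at the stop.
- **Final position:** the last top view puts the lip at holder x ≈ +4 and the stop face at ≈ +68, where the true values are +6 and +70. The 2 mm offset is the same for both, so it is camera and pose error, and the carrier reads as home. The nose rests on the carrier plate and the bar is back up.
- **Other objects:** the cuff and stone appear at the same place as in the first pictures, as does the loupe.
- **Irregularities:** the push stuck briefly near x ≈ +25, with about 35 N of drag and 41 N down, then slid on. When I eased the push, the bar rose about 1 mm before I lifted off; the carrier was already against the stop.

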